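# Load the label-tape holder and hold its brake slide at the mark

### The job

Load the label-tape holder: slip the blue tape roll flat over the upright post until it rests fully down on the platter, and let go of it. Then grip the black knob of the spring-return brake slide, pull it out until its red pointer stands within the green mark, and finish while still holding it there (it springs back if released) so that a colleague can draw off the tape's end. Leave the other things on the bench where they are.

Things in the scene. Friction and masses are not known exactly. Their poses are not given: they have to be found in the camera images.
- station: Label-tape holder, fixed: white base 84 mm (its x) by 236 (its y), top 12 mm above the bench. Origin on the bench under it, z up; +y is the pull direction of the slide (leftwards, at most 0.25 rad off world y). Post near the -y end. The slide runs between two rails (at x = -23 and +23 mm). All but post and knob is lower than 30 mm
- post_seat (a point): Centre of the top of the grey platter (52 mm across), 18 mm above the bench, at the foot of the upright steel post. The post is 18 mm thick, rises 39 mm above this point and has a tapered tip. The seated roll's underside rests on this level
- roll_center (a point): Centre, half-way up, of the loose blue tape roll lying flat: 61 mm outside diameter, 25 mm high, bore of at least 24 mm right through, so about 3 mm play all round on the post. About 45 g. Can be gripped round its outside; 12.5 mm above post_seat when seated
- knob (a point): Middle of the upright round black knob of the slide, the part to grip: 18 mm diameter, from 27 to 75 mm above the bench (this point 51 mm). At rest its axis is 73 mm from the post's axis
- pointer (a point): Tip of the thin red pointer (3 mm wide) of the slide, on its robot side, 33 mm from the knob's axis and level with it along the station's y axis. It moves with the slide
- mark (a point): Top of the green block beside the near rail, at the middle of its 12 mm length (along the station's y). It sits 35 to 62 mm beyond the pointer's rest position. The pointer is within the mark when it is within 6 mm of this point, measured along the station's y axis
- brake_slide (a joint): How far the slide is pulled out, m: 0 at rest, stop at 0.085. Its spring pulls back with about 3 N at rest and 8 N at 60 mm; it runs back to 0 when let go
- riser_edge (a point): Middle of the lower front edge of the fixed wooden riser shelf behind the work: 805 mm long in y, 415 mm above the bench. Keep the wrist in front of it when travelling between the roll and the holder
- analyser_front (a point): Foot of the middle of the fixed white analyser's front: 340 mm wide in y, 179 mm high. Carried things pass in front of it
- petri: Bystander: red petri dish, 56 mm across, 14 high; lying flat (mm); origin at the centre of its underside. Leave it in place
- timer: Bystander: white timer, 68x62x19 (mm); origin at the centre of its underside. Leave it in place
- oil: Bystander: small dropper bottle with black cap, 26 across, 66 high (mm); origin at the centre of its underside. Leave it in place
- marker: Bystander: marker pen with black cap, 13x125x14, lying, long side roughly along the world x axis (mm); origin at the centre of its underside. Leave it in place
- coverglass: Bystander: small white box, 27x27x16 (mm); origin at the centre of its underside. Leave it in place
- tub: Bystander: white tub with green cap, 47 across, 109 high (mm); origin at the centre of its underside. Leave it in place
- usb: Bystander: red memory stick, 18x56x8, lying (mm); origin at the centre of its underside. Leave it in place

How it is judged (in metres and radians):
On the way, in this order (a step that is already met when the one before it is completed fails the run):
1. the tape roll sits on the platter over the post, let go (horizontal distance between roll_center and post_seat below 0.006 m and z of roll_center in the frame of post_seat between 0.0095 and 0.0155 m and angle between roll_center's own z axis and vertical below 0.1 rad and contact force between the fingers and tape below 0.1 N), for 0.2 s.
2. the slide is held pulled out with its pointer within the green mark (y of pointer in the frame of mark between -0.006 and 0.006 m and contact force between the fingers and brake_slide above 1.5 N and contact force between tape and brake_slide below 0.2 N and velocity of joint brake_slide between -0.01 and 0.01 m/s), for 0.5 s.
At the end, for the whole second after the job is handed in: Roll flat on the platter over the post (axes within 6 mm, height within 3 mm of seated, tilt under 0.1 rad), not touched by the fingers; fingers still holding the slide (over 1.5 N), nothing else doing so, slide at rest, pointer within 6 mm of the middle of the green mark (all of step 1 and all of step 2); the arm keeps its last pose, push and grip.
It fails at once if a bystander is shifted by more than 30 mm (distance of any of petri, timer, oil, marker, coverglass, tub, usb from where it was at the start of the episode above 0.03 m).
It also fails if it takes over 51 s, if anything falls off the work surface, if the arm or the gripper's body presses on something with over 40 N, if the wrist force passes 120 N, or if a joint passes its speed limit or range.

### The arm

A 6-joint arm with a two-finger parallel gripper is mounted at the origin on a cart in front of the work surface, level with it; the furniture and walls round the work are solid. World frame = base frame: x ahead of the robot, y to its left, z up, the work surface at z = 0. Lengths are in mm, angles in rad, forces in N, time in s.
With the tool pointing down it reaches from about 300 to 775 mm from the base axis. Payload 14.6 kg.
Tool frame: the origin (TCP) lies on the mounting face of the last link; the fingertips stand 199 mm ahead of it and the grasp point (between the pads) lies 180 mm ahead of it; z points along the fingers, y is the line along which they close (so a half turn about z gives the same grasp; the last joint's range is limited). The gripper opens to 94 mm and grips with 3 to 60 N. Pads are 16 mm wide; open, the fingers measure 119 mm over their backs; the gripper's body (75 mm by 177 mm) begins 78 mm behind the grasp point.
Start: joints at [1.139, 0.3, 1.521, -0, 1.321, -0.067], TCP at [196.217, 513.799, 404.646] pointing down, gripper open.
Joint ranges: [-3.03, 3.03], [-0.79, 2.21], [0.23, 2.52], [-1.04, 4.18], [0, 3.07], [-2.55, 2.55]. Speed limits (rad/s): [2.22, 2.22, 2.57, 3.14, 3.14, 3.14].

### API

Orientations are given as [roll, pitch, yaw] about the fixed x, y, z axes, in that order (R = Rz(yaw) Ry(pitch) Rx(roll)).
In Python, from cell import manip gives the robot as it stands. The module is installed in compiled form; this text tells all that it offers.
- The arm moves only by the shell command python3 -m creep 'ROWS' [FORCE]. ROWS is a JSON object of lists of equal length, an entry for each row: "slide": the shift along the world's x, y, z in cm, a list of three; "turn": the turn about the world's z in rad; "claw": the opening, from 0 (shut) to 1 (fully open). A call has 1 to 8 rows; each row shifts and turns the commanded pose from where the row before left it; what a row does not reach is not made up. A row lasts 1/8 s, in which the tool goes at most 62.5 mm and 10.7 degrees, less where a joint would pass 70% of its speed; a pose out of reach is approached as far as the arm can. A call with a gripper value outside its range is refused whole. The fingers move at their own pace and stop on an object; FORCE is the grip in N (left out, the last holds). Time passes only in rows, so rows that do not move let the fingers close. It gives the time, the measured TCP pose, the force, the opening and the grip force at its end, in the units of the state.
- manip.read_state(): the state, without advancing time (a new reading comes with each control period).
- manip.camera(name): name is "scene" or "side" or "wrist"; returns (picture, depth): 384x512x3 uint8, red, green, blue; 384x512 float32, mm along the optical axis (not along the pixel's ray), 0 where there is no reading.
- manip.calibration(name): a dict with "intrinsics" (3x3 intrinsics, pixels), "pose" (4x4, takes a point from camera to world coordinates). Camera axes: x right, y up, looking along -z (the intrinsics and any distortion apply to the point x, -y, -z); pixel columns grow to the right and rows downward; lengths in mm; the calibration is good to about 2 mm. A picture is of the moment at which its call begins: read the wrist's pose just before it. calibration takes no time and is no camera call; for the wrist camera it gives the pose at the moment of the call.
- manip.sign_off(): hands the job in; it is judged then, once.
Trained networks look in the newest picture that a camera, given by its name, has taken for a name from the list of things; names that differ only in an ending like _2 or _b are one class to them, and where a whole thing is asked for, a point or a joint stands for the part that bears it (a point fixed in the world has none). Each returns a list of dicts, best first, with "score" (0 to 1); they miss things now and then, are a little off and sometimes report something else, mostly with a low value. They report only what shows in the picture. A call takes as long as a camera call.
- manip.cut_out(query, camera): "mask" (384x512 bool, what is visible of it) and "position" ([column, row] in pixels, amid what is visible of it).
The state is a dict: "clock": time; "joints": joint angles; "qd": joint speeds; "effort": joint torques, N m; "eef_pos": TCP position; "eef_rot": TCP orientation; "wrist_force": force on the tool from outside, world axes, zero at the start; "moment": the same for the moment, N m; "finger_gap": finger opening in mm; "finger_force": force on a finger pad.
Only numpy, scipy, OpenCV 4.12 (cv2) and the standard library are available. Lean on these libraries where they do the work, as an engineer would, in place of code of your own. Each camera call takes 0.05 s, during which the arm holds its last target. There are 200 camera calls.

## Working session

There is one attempt and no reset: what is moved stays moved. The work goes in short steps, Python scripts to look and compute and a shell command to move; the robot and the scene stay as the last step left them, time stands still between calls to the robot, and variables do not carry over. Pictures are saved under pics/ and viewed, at most 10 in all, crops included, and the job is handed in when it is done.

```bash
mkdir -p pics
cat > h.py <<'E'
import numpy as np, cv2
from cell import manip
def cloud(cam,depth,mask=None):
    c=manip.calibration(cam);K=np.array(c["intrinsics"]);T=np.array(c["pose"])
    m=(depth>0) if mask is None else (mask&(depth>0))
    v,u=np.nonzero(m);d=depth[v,u]
    p=np.c_[(u-K[0,2])/K[0,0]*d,-(v-K[1,2])/K[1,1]*d,-d]
    return p@T[:3,:3].T+T[:3,3]
def save(n,pic): cv2.imwrite(f"pics/{n}.png",pic[:,:,::-1])
E
python3 - <<'E'
from h import *
np.set_printoptions(precision=1,suppress=True)
s=manip.read_state();print(s)
P=[]
for c in("scene","side"):
    pic,d=manip.camera(c);P.append(pic);cal=manip.calibration(c);print(c,cal.keys(),np.array(cal["pose"]))
    for q in("roll_center","post_seat","station","knob","pointer","mark","tub","oil"):
        r=manip.cut_out(q,c)
        for o in r[:2]:
            X=cloud(c,d,o["mask"])
            print(q,round(o["score"],2),np.array(o["position"]),o["mask"].sum(),*( [np.median(X,0),X.min(0),X.max(0)] if len(X) else []))
save("a",cv2.resize(np.vstack(P),None,fx=.78,fy=.78))
save("a1",cv2.resize(P[0],(800,600)))
save("a2",cv2.resize(P[1],(800,600)))
E
```

```text
{'clock': 0.0, 'joints': array([ 1.1,  0.3,  1.5, -0. ,  1.3, -0.1]), 'qd': array([ 0.,  0., -0.,  0.,  0., -0.]), 'effort': array([  0. , -53.2, -35.3,   0.1,   0. ,  -0. ]), 'eef_pos': array([196.2, 513.8, 404.1]), 'eef_rot': array([-3.1, -0. ,  2.8]), 'wrist_force': array([ 0.3, -0.2,  0.1]), 'moment': array([-0., -0.,  0.]), 'finger_force': 0.0, 'finger_gap': 93.76836518758601}
scene dict_keys(['intrinsics', 'pose']) [[   0.6    0.6   -0.5 -264.1]
 [  -0.8    0.4   -0.4 -622.7]
 [  -0.     0.7    0.7 1346.8]
 [   0.     0.     0.     1. ]]
roll_center 0.53 [210.3 229.7] 211 [460.3  79.5  20.7] [431.2  48.6  -5.3] [492.4 111.6  30.4]
post_seat 0.66 [298.6 279.8] 1542 [ 462.4 -304.3   11.9] [ 405.7 -418.7  -13.6] [ 542.6 -172.7   78.3]
station 0.92 [298.8 278.8] 1490 [ 463.  -304.2   12.2] [ 405.7 -418.7   -5.4] [ 535.5 -176.4   78.3]
knob 0.64 [293.6 274.2] 112 [ 465.2 -297.9   23.8] [ 446.5 -312.     7.1] [ 488.4 -276.5   78.3]
knob 0.19 [347.1 311.5] 75 [ 453.7 -489.6    5.6] [ 443.1 -515.3   -3.6] [ 466.5 -467.1   13.3]
pointer 0.6 [298.2 275.1] 118 [ 466.2 -296.8   23.2] [ 447.4 -312.     5.1] [ 497.8 -271.8   78.3]
tub 0.57 [369.7 274.4] 358 [ 566.  -502.7   86.2] [ 555.8 -524.2   -8.4] [ 685.8 -477.6  113.2]
oil 0.53 [190.3 178.1] 75 [594.6 280.2  34.9] [584.  269.9  -2.4] [640.7 326.4  68.8]
side dict_keys(['intrinsics', 'pose']) [[ -0.9   0.2  -0.4  71.3]
 [ -0.4  -0.3   0.8 931.9]
 [  0.    0.9   0.4 661. ]
 [  0.    0.    0.    1. ]]
roll_center 0.83 [253.1 286.1] 309 [463.9  98.1  23.1] [436.6  54.   -1.1] [496.7 115.1  28.1]
station 0.62 [275.5 241.8] 46 [ 520.2 -190.2   13.8] [ 229.1 -209.3   -0.7] [536.5 525.9 426.8]
oil 0.7 [176.7 311.6] 201 [597.8 296.7  37. ] [590.1 263.8   4.6] [638.2 303.6  68.5]
```

View pics/a1.png

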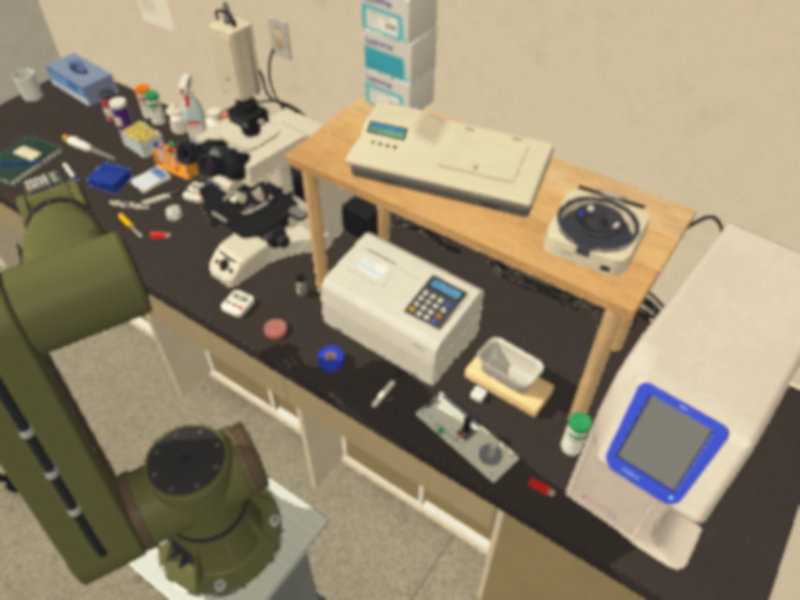

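View pics/a2.png

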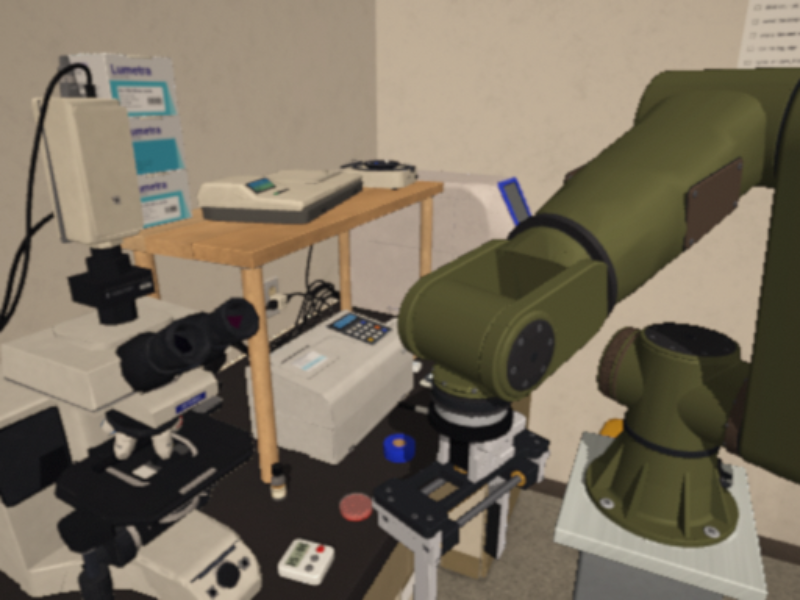

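Run:
```python
from h import *
np.set_printoptions(precision=1,suppress=True)
for c in("scene","side"):
    pic,d=manip.camera(c)
    for q in("roll_center","petri","timer","marker","coverglass","usb","riser_edge","analyser_front"):
        for o in manip.cut_out(q,c)[:1]:
            X=cloud(c,d,o["mask"])
            if len(X): print(c,q,round(o["score"],2),np.array(o["position"]),np.median(X,0),X.min(0),X.max(0))
            if q=="roll_center":
                t=X[(X[:,2]>19)]; print("top",cv2.minEnclosingCircle(t[:,:2].astype(np.float32)),np.median(t[:,2]))
    X=cloud(c,d); b=(X[:,0]>380)&(X[:,0]<560)&(X[:,1]>-440)&(X[:,1]<-150)
    h=X[b&(X[:,2]>40)];print("high station pts",len(h),h[:60:1] if len(h)<60 else h[::len(h)//60])
    f=X[(X[:,2]>150)&(X[:,0]>350)];print("tall",len(f),f.min(0),np.percentile(f,1,axis=0) )
```

```text
scene roll_center 0.61 [209.4 229.3] [457.1  77.6  20.6] [431.5  48.5  -8.8] [492.5 110.4  31.3]
top ((462.0203857421875, 79.38640594482422), 30.702198028564453) 22.89592908132613
scene marker 0.41 [246.2 248.1] [474.3 -81.5   8.6] [418.6 -87.7  -0.8] [535.7 -74.2  16.5]
scene coverglass 0.51 [303.3 252.5] [ 576.9 -267.2   12.7] [ 565.3 -279.1    0.9] [ 596.4 -254.    22.8]
scene usb 0.67 [346.5 311. ] [ 453.8 -489.2    6.3] [ 444.9 -517.6   -0.8] [ 466.6 -465.2   11.9]Traceback (most recent call last):
  File "<stdin>", line 6, in <module>
ValueError: it knows: brake_slide, coverglass, knob, mark, marker, oil, petri, pointer, post_seat, roll_center, station, timer, tub, usb
```

The scene picture shows the roll at (330,358), the station from (430,405) to (510,465), the knob at about (467,425) and the analyser behind them. The side picture shows the roll at (398,447) and petri at (355,507). The roll measures about (462,80), top about 25, in both views. The riser and analyser can be read off the depth.

Run:
```python
from h import *
np.set_printoptions(precision=1,suppress=True)
for c in("scene","side"):
    pic,d=manip.camera(c)
    for q in("petri","timer"):
        for o in manip.cut_out(q,c)[:1]:
            X=cloud(c,d,o["mask"])
            print(c,q,round(o["score"],2),np.median(X,0))
    X=cloud(c,d)
    if c=="scene":
        b=(X[:,0]>380)&(X[:,0]<560)&(X[:,1]>-440)&(X[:,1]<-150)
        h=X[b&(X[:,2]>35)];print("high",len(h));print(h)
    f=X[(X[:,2]>405)&(X[:,2]<450)&(X[:,0]>450)&(X[:,1]<300)];print("riser",len(f),np.percentile(f,[1,5,99],axis=0) if len(f) else 0)
    f=X[(X[:,2]>120)&(X[:,2]<190)&(X[:,0]>420)&(abs(X[:,1])<250)];print("analyser",len(f),np.percentile(f,[1,5,99],axis=0) if len(f) else 0)
print(manip.calibration("wrist"),manip.read_state()["eef_rot"])
```

```text
scene timer 0.55 [465.1 392.   13.5]
high 187
[[ 559.4 -150.   137.5]
 [ 559.7 -157.9  142.8]
 [ 559.7 -161.8  145.7]
 [ 551.3 -150.9  141. ]
 [ 553.9 -153.4  140.1]
 [ 553.1 -157.9  144.1]
 [ 556.2 -160.1  142.5]
 [ 559.1 -162.4  141.1]
 [ 549.6 -152.1  138. ]
 [ 555.1 -153.   132.8]
 [ 551.7 -158.9  140.8]
 [ 556.5 -160.2  136.7]
 [ 558.  -163.4  137.4]
 [ 552.3 -150.8  128.5]
 [ 552.5 -154.7  131.2]
 [ 551.9 -159.1  135. ]
 [ 550.9 -163.6  139.4]
 [ 556.3 -164.6  134.3]
 [ 546.3 -150.5  129. ]
 [ 548.5 -157.3  131.5]
 [ 548.8 -161.1  134. ]
 [ 550.7 -164.   134.2]
 [ 559.2 -163.2  124.5]
 [ 545.3 -151.3  124.8]
 [ 545.8 -155.1  127.1]
 [ 547.3 -158.2  127.9]
 [ 548.8 -161.3  128.5]
 [ 549.8 -164.8  130.1]
 [ 559.5 -163.4  118.5]
 [ 543.5 -156.6  125. ]
 [ 546.9 -158.7  122.9]
 [ 547.3 -162.4  125.2]
 [ 553.4 -163.   119.1]
 [ 557.6 -164.7  115.7]
 [ 543.9 -156.7  118.9]
 [ 542.  -161.7  124.7]
 [ 546.9 -163.   120.3]
 [ 551.9 -164.1  115.7]
 [ 547.1 -155.   108.3]
 [ 549.3 -157.8  108. ]
 [ 545.3 -164.1  117.1]
 [ 553.6 -163.5  107.6]
 [ 558.3 -164.8  103.4]
 [ 544.8 -152.5  103. 
[... 3431 characters left out ...]
 ]]
riser 22521 [[ 461.3 -768.4  407.1]
 [ 476.6 -747.3  415.2]
 [1040.1  269.3  447.6]]
analyser 4336 [[ 548.5 -168.5  122.9]
 [ 554.9 -163.   129.2]
 [ 740.3  239.1  178.9]]
side petri 0.74 [462.1 267.   13.3]
side timer 0.66 [467.4 406.5  17. ]
riser 5721 [[ 465.1 -955.5  407.3]
 [ 504.3 -949.9  416. ]
 [1040.1  290.6  449. ]]
analyser 3787 [[ 554.1 -163.2  121.4]
 [ 559.1 -128.2  126.5]
 [1041.5  177.   184.9]]
{'intrinsics': array([[329.8,   0. , 254. ],
       [  0. , 329.8, 191.2],
       [  0. ,   0. ,   1. ]]), 'pose': array([[  0.4,  -0.9,  -0.3, 120.4],
       [  0.9,   0.3,   0.1, 543. ],
       [  0. ,  -0.3,   1. , 384.8],
       [  0. ,   0. ,   0. ,   1. ]])} [-3.1  0.   2.8]
```

```bash
python3 -m creep '{"slide":[[2.2,-3.6,-0.8],[2.2,-3.6,-0.8],[2.2,-3.6,-0.8],[2.2,-3.6,-0.8],[2.2,-3.6,-0.8],[2.2,-3.6,-0.8],[2.2,-3.6,-0.8],[2.2,-3.6,-0.8]],"turn":[0.045,0.045,0.045,0.045,0.045,0.045,0.045,0.045],"claw":[1,1,1,1,1,1,1,1]}' 15
python3 -m creep '{"slide":[[2.2,-3.6,-0.8],[2.2,-3.6,-0.8],[2.2,-3.6,-0.8],[2.2,-3.6,-0.8],[0,0,0]],"turn":[0,0,0,0,0],"claw":[1,1,1,1,1]}'
cat > look.py <<'E'
from h import *
import sys
np.set_printoptions(precision=1,suppress=True)
s=manip.read_state();print(s["clock"],s["eef_pos"],s["eef_rot"].round(3) if hasattr(s["eef_rot"],"round") else s["eef_rot"],s["finger_gap"])
pic,d=manip.camera("wrist");save(sys.argv[1],cv2.resize(pic,(800,600)))
np.save("d.npy",d);np.save("T.npy",manip.calibration("wrist")["pose"])
for q in sys.argv[2:]:
    for o in manip.cut_out(q,"wrist")[:1]:
        X=cloud("wrist",d,o["mask"]);zt=np.percentile(X[:,2],90);t=X[abs(X[:,2]-zt)<3]
        print(q,round(o["score"],2),np.array(o["position"]),"med",np.median(X,0),"ztop",zt,"circle",cv2.minEnclosingCircle(t[:,:2].astype(np.float32)),"mean",t.mean(0))
E
python3 look.py w1 roll_center
```

```text
clock: 2.55
eef_pos: [372.8, 224.6, 340.6]
eef_rot: [3.141, 0.0, 3.138]
wrist_force: [0.5, 0.8, 0.1]
finger_gap: 94.0
finger_force: 0.0
clock: 3.18
eef_pos: [461.0, 80.0, 308.1]
eef_rot: [-3.141, -0.001, 3.134]
wrist_force: [0.5, 1.1, 0.3]
finger_gap: 93.9
finger_force: 0.0
3.175 [461.   80.  308.1] [-3.1 -0.   3.1] 93.94288336668787
roll_center 0.77 [257.8 208.3] med [463.7  84.1  25.6] ztop 26.530585899048436 circle ((465.5547180175781, 84.35040283203125), 30.67951774597168) mean [464.5  84.4  25.7]
```

```bash
python3 -m creep '{"slide":[[0.35,0.4,-2],[0,0,-2.5],[0,0,-2.5],[0,0,-2],[0,0,-1.3],[0,0,0]],"turn":[0,0,0,0,0,0],"claw":[1,1,1,1,1,1]}'
python3 -m creep '{"slide":[[0,0,0],[0,0,0],[0,0,0],[0,0,0],[0,0,0],[0,0,0]],"turn":[0,0,0,0,0,0],"claw":[0.5,0.5,0.5,0.5,0.5,0.5]}' 15
```

```text
clock: 4.03
eef_pos: [463.5, 86.3, 205.4]
eef_rot: [-3.142, -0.001, 3.138]
wrist_force: [0.7, 0.3, 0.2]
finger_gap: 94.1
finger_force: 0.0
clock: 4.78
eef_pos: [463.8, 85.8, 205.9]
eef_rot: [3.142, 0.0, 3.137]
wrist_force: [-0.8, -0.0, 5.3]
finger_gap: 59.8
finger_force: 15.0
```

View pics/w1.png

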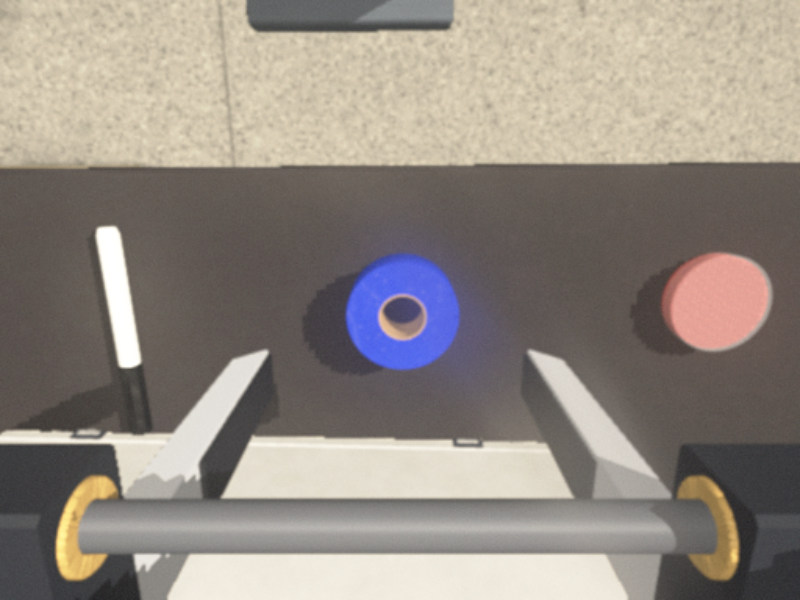

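w1 shows the roll at (403,312), marker at (120,300) and petri at (717,302). The grip stopped at 59.8 mm, so the roll is held. Next I'll lift and carry it to a viewing place beside the holder.

```bash
python3 -m creep '{"slide":[[0,0,1.5],[0,0,3.5],[0,0,3.5],[0,-2.5,3],[0.4,-4.5,0],[0.4,-4.5,0],[0.4,-4.5,0],[0.4,-4.5,0]],"turn":[0,0,0,0,0,0,0,0],"claw":[0.5,0.5,0.5,0.5,0.5,0.5,0.5,0.5]}' 15
python3 -m creep '{"slide":[[0,-4.5,0],[0,-4.5,0],[0,0,0],[0,0,0]],"turn":[0,0,0,0],"claw":[0.5,0.5,0.5,0.5]}'
python3 look.py w2 post_seat knob mark pointer station roll_center
```

```text
clock: 5.78
eef_pos: [479.5, -120.6, 321.5]
eef_rot: [-3.141, 0.001, 3.137]
wrist_force: [0.2, 0.8, -0.5]
finger_gap: 59.7
finger_force: 15.0
clock: 6.28
eef_pos: [479.6, -208.8, 321.0]
eef_rot: [3.141, -0.0, 3.137]
wrist_force: [0.1, -0.3, -0.3]
finger_gap: 59.7
finger_force: 15.0
6.275 [ 479.6 -208.8  321. ] [ 3.1 -0.   3.1] 59.67973131718783
post_seat 0.82 [138.1 173.4] med [ 462.7 -309.7   12.8] ztop 25.239177595158733 circle ((467.780517578125, -275.0074768066406), 94.12738037109375) mean [ 472.7 -258.6   24.1]
knob 0.59 [155.  189.9] med [ 469.3 -288.8   27.8] ztop 75.01741561259662 circle ((474.0420837402344, -293.0655822753906), 8.937776565551758) mean [ 473.3 -292.8   74.7]
mark 0.73 [207.7 155.2] med [ 446.8 -245.8   24. ] ztop 24.862906169352836 circle ((447.10015869140625, -245.6788787841797), 6.805958271026611) mean [ 447.1 -245.8   24. ]
pointer 0.9 [154.9 186. ] med [ 469.3 -289.    27.6] ztop 74.91718398674092 circle ((474.0569763183594, -293.2607421875), 8.937736511230469) mean [ 473.3 -293.    74.6]
station 0.86 [135.3 176.2] med [ 462.8 -311.2   12.7] ztop 25.054291999623544 circle ((467.8386535644531, -275.3372802734375), 94.12724304199219) mean [ 472.9 -259.2   24. ]
roll_center 0.58 [256.1 256.6] med [ 478.5 -208.5  139.8] ztop 140.70976212954776 circle ((481.71185302734375, -208.82997131347656), 30.827482223510742) mean [ 480.  -208.5  140. ]
```

View pics/w2.png

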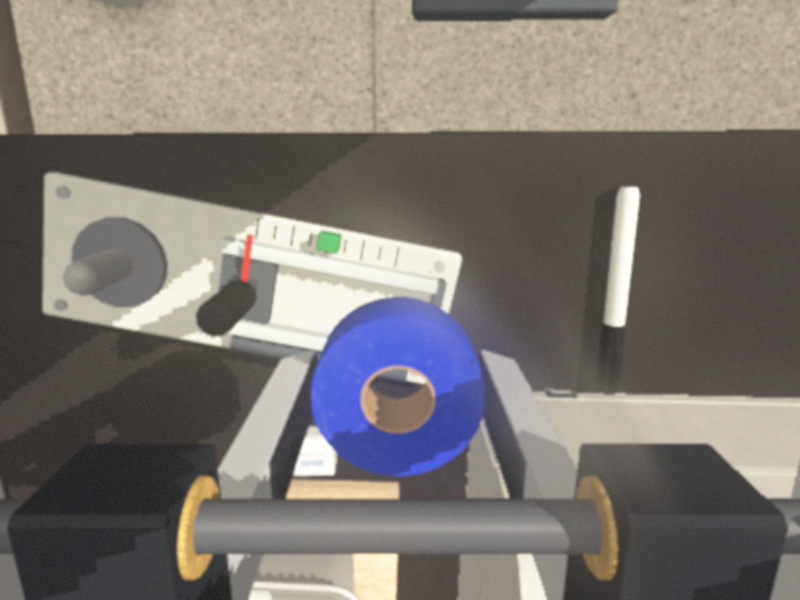

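w2 shows the post tip at (78,275), the platter centred at about (118,262), the knob top at (212,312), the pointer tip at (249,237) and the green mark at (328,242). The held roll is at (398,385).

Run:
```python
from h import *
np.set_printoptions(precision=1,suppress=True)
d=np.load("d.npy");T=np.load("T.npy");pic=cv2.imread("pics/w2.png")
c=manip.calibration("wrist");K=np.array(c["intrinsics"])
v,u=np.mgrid[:384,:512];P=np.stack([(u-K[0,2])/K[0,0]*d,-(v-K[1,2])/K[1,1]*d,-d],-1)@T[:3,:3].T+T[:3,3]
P[d==0]=np.nan
X=P.reshape(-1,3)
R=(X[:,1]<-320)&(X[:,1]>-410)&(X[:,0]>400)&(X[:,0]<520)
for lo,hi in((16,21),(22,30),(30,40),(40,48),(48,53),(53,60)):
    t=X[R&(X[:,2]>lo)&(X[:,2]<hi)]
    if len(t)>3: print(lo,hi,len(t),np.median(t,0),cv2.minEnclosingCircle(t[:,:2].astype(np.float32)))
for n,(a,b) in dict(tip=(78,275),plat=(118,235),pointer=(249,240),mark=(328,242)).items():
    b2=P[int(b*.64)-1:int(b*.64)+2,int(a*.64)-1:int(a*.64)+2];print(n,b2[1,1],np.nanmedian(b2.reshape(-1,3),0))
# base top outline
g=(X[:,2]>8)&(X[:,2]<15.5)&(X[:,1]<-150)&(X[:,0]<540)&(X[:,0]>390)&(X[:,1]>-440)
t=X[g][:,:2].astype(np.float32);t=t[np.isfinite(t).all(1)]
print(cv2.minAreaRect(t))
# robot-side edge fit
pts=[];
for y in range(-400,-200,5):
    q=t[abs(t[:,1]-y)<2.5]
    if len(q)>5: pts.append((y,q[:,0].min()))
pts=np.array(pts);k=np.polyfit(pts[:,0],pts[:,1],1);print("edge dx/dy",k)
knob=X[(X[:,2]>71)&(X[:,2]<80)&(abs(X[:,0]-474)<25)&(abs(X[:,1]+293)<25)]
print("knob",len(knob),np.median(knob,0),cv2.minEnclosingCircle(knob[:,:2].astype(np.float32)))
```

```text
16 21 1971 [ 453.5 -359.5   18.2] ((459.4824523925781, -364.947998046875), 26.344017028808594)
22 30 109 [ 456.1 -358.3   26.1] ((459.2218933105469, -364.6490173339844), 8.862870216369629)
30 40 155 [ 456.  -358.1   35. ] ((459.1542663574219, -364.549560546875), 8.886276245117188)
40 48 125 [ 455.7 -358.1   43.9] ((459.0286865234375, -364.64007568359375), 8.81517219543457)
48 53 118 [ 456.4 -358.2   51. ] ((459.2770080566406, -364.81719970703125), 9.031692504882812)
53 60 359 [ 458.6 -363.4   56.1] ((458.87298583984375, -364.9160461425781), 8.672643661499023)
tip [ 456.7 -364.2   56.5] [ 456.6 -363.4   57.2]
plat [ 443.2 -363.5   15.8] [ 442.8 -362.6   18.1]
pointer [ 444.4 -287.4   27. ] [ 444.3 -287.4   27.5]
mark [ 445.9 -246.    24.4] [ 445.9 -246.    24.3]
((473.75732421875, -294.80242919921875), (236.0863037109375, 84.00830078125), 78.2854995727539)
edge dx/dy [  0.2 491.7]
knob 445 [ 472.9 -292.7   74.8] ((473.8136901855469, -293.3211975097656), 8.941043853759766)
```

The numbers agree with the text: post (459.1,-364.8), tip about 57 high, knob (473.9,-293.3), 72.9 mm from the post. The station yaw is -0.203, and the pull to the mark is about 41 mm. The roll has to shift by (-22.6,-156.0), and I'll keep this wrist yaw so that camera bias cancels.

```bash
python3 -m creep '{"slide":[[-0.4,-3,0],[-0.5,-4,0],[-0.5,-4,0],[-0.5,-3,0],[-0.36,-1.6,0],[0,0,-2.5],[0,0,-2.5],[0,0,0]],"turn":[0,0,0,0,0,0,0,0],"claw":[0.5,0.5,0.5,0.5,0.5,0.5,0.5,0.5]}'
python3 look.py w3 roll_center knob mark
```

```text
clock: 7.62
eef_pos: [457.1, -364.5, 269.2]
eef_rot: [3.139, -0.002, 3.137]
wrist_force: [-0.1, -1.2, -0.2]
finger_gap: 59.3
finger_force: 15.0
7.625 [ 457.1 -364.5  269.2] [ 3.1 -0.   3.1] 59.32931804184286
roll_center 0.76 [256.5 256.9] med [ 456.1 -364.8   90.6] ztop 91.42574931453093 circle ((459.5512390136719, -364.5186767578125), 31.00921058654785) mean [ 457.6 -364.9   90.7]
knob 0.64 [357.4 236.6] med [ 468.3 -298.4   42.2] ztop 77.6827100619093 circle ((474.3860778808594, -296.0992126464844), 8.82274055480957) mean [ 473.7 -296.5   77.3]
mark 0.87 [411.3 195.5] med [ 447.2 -250.3   25.8] ztop 27.012295474800464 circle ((448.1128845214844, -248.2158203125), 7.369138717651367) mean [ 447.9 -248.7   26.3]
```

View pics/w3.png

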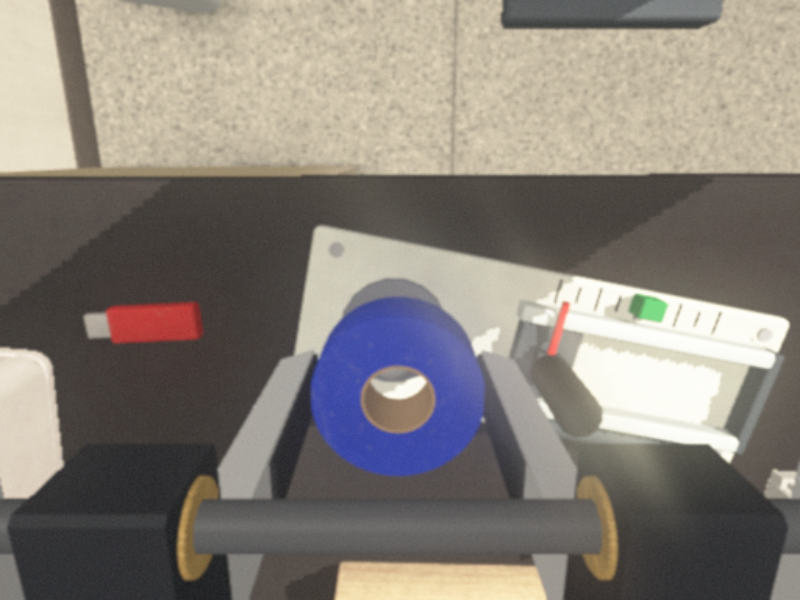

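w3 shows the roll at (398,385), the knob top at (585,415), the mark at (650,307), the pointer tip at (566,303) and the usb at (155,322). The arm was still settling when the picture was taken, so I'll measure again at rest.

```bash
python3 -m creep '{"slide":[[0,0,0],[0,0,0],[0,0,0]],"turn":[0,0,0],"claw":[0.5,0.5,0.5]}'
python3 look.py w4 roll_center knob mark
python3 - <<'E'
from h import *
np.set_printoptions(precision=1,suppress=True)
X=cloud("wrist",np.load("d.npy"))
R=(X[:,1]<-320)&(X[:,1]>-410)&(X[:,0]>400)&(X[:,0]<520)
t=X[R&(X[:,2]>15)&(X[:,2]<22)];print("platter",len(t),cv2.minEnclosingCircle(t[:,:2].astype(np.float32)),np.median(t,0),t.min(0),t.max(0))
t=X[R&(X[:,2]>28)&(X[:,2]<60)];print("post",len(t),np.median(t,0) if len(t) else 0)
E
```

```text
clock: 8.2
eef_pos: [457.1, -365.2, 270.8]
eef_rot: [-3.141, 0.0, 3.137]
wrist_force: [-0.6, -0.0, -0.4]
finger_gap: 59.6
finger_force: 15.0
8.2 [ 457.1 -365.2  270.8] [-3.1  0.   3.1] 59.62545956287538
roll_center 0.96 [257.1 256.8] med [ 455.7 -365.    89.8] ztop 90.63916028386677 circle ((459.0550537109375, -365.1955871582031), 30.886018753051758) mean [ 457.2 -365.1   89.9]
knob 0.66 [357.3 239. ] med [ 467.5 -297.4   38.6] ztop 74.99265806872432 circle ((473.27099609375, -294.7660827636719), 8.70444393157959) mean [ 472.6 -295.2   74.7]
mark 0.56 [412.1 195.7] med [ 446.1 -248.5   23.4] ztop 24.665008369126333 circle ((447.06439208984375, -246.306640625), 7.3777971267700195) mean [ 446.8 -246.8   23.9]
platter 704 ((458.9059753417969, -365.8502502441406), 25.813508987426758) [ 440.4 -366.2   18. ] [ 433.3 -390.1   15. ] [ 484.5 -341.8   20.1]
post 75 [ 464.2 -365.5   55.9]
```

```bash
python3 -m creep '{"slide":[[0,-0.05,-1],[0,0,-1],[0,0,-1],[0,0,-0.8],[0,0,-0.6],[0,0,0],[0,0,0]],"turn":[0,0,0,0,0,0,0],"claw":[0.5,0.5,0.5,0.5,0.5,0.5,0.5]}'
```

```text
clock: 9.28
eef_pos: [457.2, -365.8, 226.9]
eef_rot: [-3.141, 0.0, 3.137]
wrist_force: [-0.2, 0.4, -1.0]
finger_gap: 59.6
finger_force: 15.0
```

```bash
python3 -m creep '{"slide":[[0,0,-0.2],[0,0,-0.1],[0,0,0],[0,0,0],[0,0,0],[0,0,0],[0,0,0]],"turn":[0,0,0,0,0,0,0],"claw":[0.5,0.5,0.5,0.78,0.78,0.78,0.78]}'
python3 -m creep '{"slide":[[0,0,1],[0,0,2.5],[0,0,3],[0,0,3],[0,0,2],[0,0,0],[0,0,0],[0,0,0]],"turn":[0,0,0,0,0,0,0,0],"claw":[0.78,0.78,0.78,0.78,0.78,0.78,0.78,0.78]}'
python3 look.py w5 roll_center knob mark
```

```text
clock: 10.15
eef_pos: [457.1, -365.7, 223.6]
eef_rot: [3.142, -0.0, 3.137]
wrist_force: [-0.6, 0.6, 0.2]
finger_gap: 73.4
finger_force: 0.0
clock: 11.15
eef_pos: [457.1, -365.6, 337.7]
eef_rot: [3.141, -0.001, 3.137]
wrist_force: [-0.1, -0.3, 1.0]
finger_gap: 73.5
finger_force: 0.0
11.15 [ 457.1 -365.6  337.7] [ 3.1 -0.   3.1] 73.47865195255511
roll_center 0.69 [257.6 184.3] med [ 455.6 -365.9   43.4] ztop 44.33197022841172 circle ((459.3641052246094, -365.8333740234375), 30.611154556274414) mean [ 458.2 -365.8   43.5]
knob 0.94 [333.2 204.4] med [ 468.4 -298.2   27.4] ztop 75.37496570948197 circle ((473.392333984375, -294.9580078125), 8.549198150634766) mean [ 472.5 -295.    75.2]
mark 0.63 [379.6 177.4] med [ 446.7 -248.7   24.2] ztop 25.358789411562785 circle ((447.5179443359375, -247.24264526367188), 6.830849647521973) mean [ 447.4 -247.3   24.5]
```

View pics/w5.png

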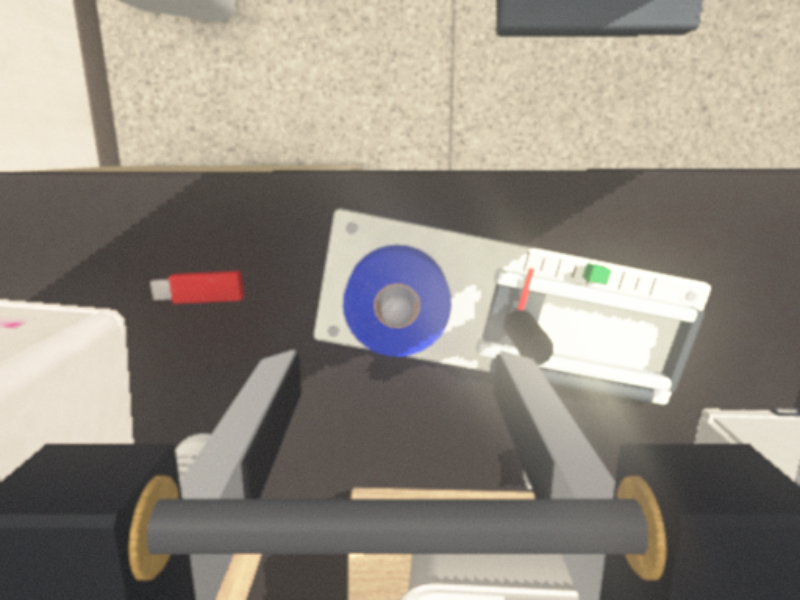

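w5 shows the roll seated over the post, with the roll at (397,300) and the post tip in the bore. Its top is at 43.4–44 mm (43 expected) and it lies within 1 mm of the platter centre. The knob top is at (518,325) and the mark at (598,273). Next I'll turn so the fingers close across the pull, and go over the knob.

```bash
python3 -m creep '{"slide":[[0.2,0.7,0],[0.2,0.9,0],[0.2,0.9,0],[0.2,0.9,0],[0.2,0.9,0],[0.2,0.9,0],[0.2,0.9,0],[0.14,0.96,0]],"turn":[-0.177,-0.177,-0.177,-0.177,-0.177,-0.177,-0.177,-0.177],"claw":[0.6,0.6,0.6,0.6,0.6,0.6,0.6,0.6]}'
python3 -m creep '{"slide":[[0,0,0],[0,0,0],[0,0,-1],[0,0,-1],[0,0,0],[0,0,0],[0,0,0]],"turn":[-0.177,-0.177,0,0,0,0,0],"claw":[0.6,0.6,0.6,0.6,0.6,0.6,0.6]}'
python3 look.py w6 roll_center knob mark pointer
```

```text
clock: 12.35
eef_pos: [472.6, -294.8, 338.5]
eef_rot: [-3.141, -0.0, 1.715]
wrist_force: [-0.5, -0.2, 0.3]
finger_gap: 56.7
finger_force: 0.0
clock: 13.22
eef_pos: [472.6, -295.1, 318.9]
eef_rot: [3.141, 0.0, 1.367]
wrist_force: [-0.5, -0.7, -1.4]
finger_gap: 56.5
finger_force: 0.0
13.225 [ 472.6 -295.1  318.9] [3.1 0.  1.4] 56.52406701656657
roll_center 0.82 [255.9 266.7] med [ 460.4 -356.8   42.9] ztop 43.75156811408854 circle ((458.3879699707031, -364.9705810546875), 30.825172424316406) mean [ 458.9 -363.2   43. ]
knob 0.66 [255.2 190.9] med [ 473.7 -288.6   22.4] ztop 75.00726378936574 circle ((473.3474426269531, -293.4554748535156), 8.631854057312012) mean [ 473.6 -292.9   74.7]
mark 0.76 [209.4 143.9] med [ 447.1 -245.6   23.8] ztop 24.992893698057742 circle ((447.0856628417969, -245.87188720703125), 6.887168884277344) mean [ 446.8 -245.8   24. ]
pointer 0.96 [256.3 191.6] med [ 473.9 -288.4   22.3] ztop 74.93158258801321 circle ((473.5009765625, -293.4742736816406), 8.73219108581543) mean [ 473.7 -292.9   74.6]
```

View pics/w6.png

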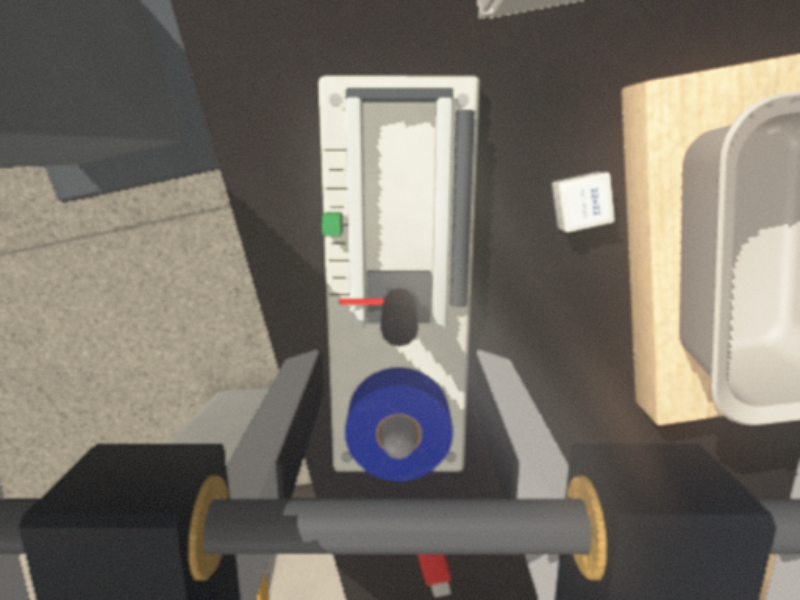

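w6 shows the knob top at (400,330), centred between the fingers, with the pointer at (345,301), the mark at (332,224) and the roll seated at (400,425). Nothing blocks the way down.

```bash
python3 -m creep '{"slide":[[0.08,0.08,-2],[0,0,-2.5],[0,0,-2],[0,0,-1.4],[0,0,-0.8],[0,0,0],[0,0,0]],"turn":[0,0,0,0,0,0,0],"claw":[0.6,0.6,0.6,0.6,0.6,0.6,0.6]}'
python3 -m creep '{"slide":[[0,0,0],[0,0,0],[0,0,0],[0,0,0],[0,0,0],[0,0,0],[0,0,0],[0,0,0]],"turn":[0,0,0,0,0,0,0,0],"claw":[0.05,0.05,0.05,0.05,0.05,0.05,0.05,0.05]}' 40
```

```text
clock: 14.35
eef_pos: [473.5, -294.4, 232.3]
eef_rot: [3.141, 0.0, 1.367]
wrist_force: [0.8, -0.5, 0.4]
finger_gap: 56.2
finger_force: 0.0
clock: 15.35
eef_pos: [473.5, -294.3, 231.7]
eef_rot: [3.141, 0.0, 1.367]
wrist_force: [5.5, -0.6, -2.4]
finger_gap: 17.0
finger_force: 40.0
```

```bash
python3 -m creep '{"slide":[[0.08,0.4,0],[0.12,0.6,0],[0.14,0.7,0],[0.14,0.7,0],[0.14,0.7,0],[0.12,0.55,0],[0.09,0.4,0],[0,0,0]],"turn":[0,0,0,0,0,0,0,0],"claw":[0.05,0.05,0.05,0.05,0.05,0.05,0.05,0.05]}'
python3 -m creep '{"slide":[[0,0,0],[0,0,0],[0,0,0],[0,0,0]],"turn":[0,0,0,0],"claw":[0.05,0.05,0.05,0.05]}'
python3 look.py w7 knob mark roll_center pointer
python3 - <<'E'
from h import *
np.set_printoptions(precision=1,suppress=True)
pic,d=manip.camera("wrist");p=pic.astype(int)
yh=np.array([.2016,.979])
for n,m in dict(red=(p[...,0]>120)&(p[...,1]<70)&(p[...,2]<80),green=(p[...,1]>90)&(p[...,0]<80)&(p[...,2]<110)).items():
    X=cloud("wrist",d,m);X=X[(X[:,2]>20)&(X[:,2]<34)&(abs(X[:,1]+250)<50)]
    print(n,len(X),np.median(X,0),"along y min/med/max",*(np.percentile(X[:,:2]@yh,[3,50,97])))
E
```

```text
clock: 16.35
eef_pos: [481.7, -254.2, 231.7]
eef_rot: [3.141, 0.001, 1.367]
wrist_force: [4.1, -7.8, -4.4]
finger_gap: 17.1
finger_force: 40.0
clock: 16.85
eef_pos: [481.7, -254.4, 231.7]
eef_rot: [3.14, 0.001, 1.367]
wrist_force: [3.9, -7.0, -5.0]
finger_gap: 17.1
finger_force: 40.0
16.85 [ 481.7 -254.4  231.7] [3.1 0.  1.4] 17.11162908756436
knob 0.77 [254.7 239.4] med [ 482.5 -247.2   46.6] ztop 75.11146499314512 circle ((481.70263671875, -253.719970703125), 8.646818161010742) mean [ 481.9 -252.9   74.7]
mark 0.73 [193.7 228.4] med [ 447.  -243.2   23.5] ztop 24.587616079793715 circle ((446.51837158203125, -244.92657470703125), 6.821606159210205) mean [ 446.6 -244.5   23.8]
roll_center 0.67 [255.3 370.6] med [ 463.8 -339.5   42.2] ztop 43.53601274225875 circle ((462.2463684082031, -346.4583740234375), 19.619131088256836) mean [ 463.4 -341.8   42.9]
pointer 0.61 [253.5 236.4] med [ 482.5 -247.2   47.3] ztop 75.12884465520601 circle ((481.7514343261719, -253.43492126464844), 8.496777534484863) mean [ 481.8 -252.8   74.7]
red 4 [ 473.5 -251.1   27.9] along y min/med/max -150.56274112160318 -150.4143490641468 -148.18706928708278
green 17 [ 451.9 -242.5   21.4] along y min/med/max -150.2300879173204 -146.22255157186504 -144.63150398017015
```

View pics/w7.png

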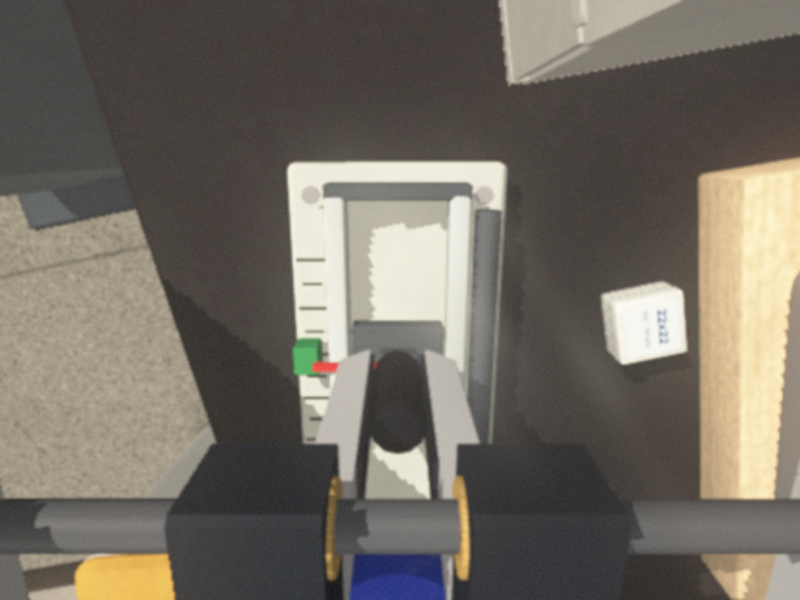

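w7 shows the pointer tip at (315,367) lying over the mark (rows 339–375), with the roll still seated behind at the bottom edge. I'll work out the pointer's place within the mark from pixel rays.

Run:
```python
from h import *
np.set_printoptions(precision=1,suppress=True)
c=manip.calibration("wrist");K=np.array(c["intrinsics"]);T=np.array(c["pose"])
pic,d=manip.camera("wrist");yh=np.array([.2016,.979])
v,u=np.mgrid[:384,:512];P=np.stack([(u-K[0,2])/K[0,0]*d,-(v-K[1,2])/K[1,1]*d,-d],-1)@T[:3,:3].T+T[:3,3]
for col in(192,196,204,208,212):
    print("col",col)
    for r in range(212,246): print(r,pic[r,col],P[r,col],round(float(P[r,col,:2]@yh),1)) if (pic[r,col].max()>pic[r,col].min()*2) else 0
s=manip.read_state();print(s["eef_pos"],s["finger_force"],s["wrist_force"])
```

```text
col 192
212 [243 240 226] [ 444.9 -237.    12.2] -142.3
213 [241 239 226] [ 444.7 -237.6   12.3] -142.9
214 [243 241 226] [ 444.3 -238.6   11.3] -144.0
215 [231 232 211] [ 444.4 -238.9   12.3] -144.3
216 [172 200 161] [ 444.2 -239.6   12.3] -145.0
235 [ 89 180 103] [ 444.2 -247.8   24. ] -153.1
240 [180 196 164] [ 439.5 -256.5   10.8] -162.5
241 [223 218 197] [ 439.4 -257.    11.3] -163.0
242 [228 223 203] [ 439.  -258.    10.4] -164.1
243 [225 222 200] [ 438.8 -258.7   10.4] -164.8
244 [219 214 192] [ 439.1 -258.8   11.9] -164.9
245 [216 211 191] [ 438.4 -260.1   10.4] -166.3
col 196
212 [161 157 142] [ 447.4 -237.5   12.1] -142.3
213 [220 213 194] [ 447.3 -238.1   12.5] -142.9
214 [238 234 221] [ 446.9 -239.    11.7] -143.9
215 [224 227 203] [ 446.8 -239.5   12.1] -144.4
216 [157 187 148] [ 446.6 -240.3   11.8] -145.2
240 [153 169 140] [ 442.6 -256.2   12.7] -161.6
241 [210 205 186] [ 442.5 -256.8   13. ] -162.2
242 [234 230 215] [ 442.  -257.9   11.9] -163.4
243 [236 232 220] [ 442.  -258.4   12.5] -163.8
244 [236 233 219] [ 442.2 -258.5   13.8] -164.0
245 [235 232 217] [ 441.6 -2
[... 3259 characters left out ...]

234 [236  80  72] [ 457.1 -248.4   27.2] -151.1
235 [240  85  77] [ 457.2 -248.6   28.4] -151.2
236 [237  82  75] [ 456.8 -249.7   27.2] -152.4
237 [224 105  99] [ 457.  -249.7   28.7] -152.3
238 [192 152 142] [ 455.8 -252.2   24.2] -155.0
239 [199 196 180] [ 455.7 -252.7   24.5] -155.6
240 [229 230 217] [ 455.7 -253.2   25.1] -156.0
241 [239 240 228] [ 455.1 -254.6   23.3] -157.5
242 [242 241 232] [ 455.1 -255.    23.9] -157.9
243 [238 239 229] [ 455.  -255.5   24.2] -158.4
244 [240 240 229] [ 454.8 -256.3   23.8] -159.3
245 [234 233 224] [ 454.4 -257.3   23.1] -160.3
[ 481.6 -254.4  231.7] 39.99870002036914 [ 5.4 -6.9 -4.8]<stdin>:8: RuntimeWarning: overflow encountered in scalar multiply
```

The pointer is about 1.6 mm short of the mark's middle, which is already within tolerance. I'll centre it and hold.

```bash
python3 -m creep '{"slide":[[0.03,0.15,0],[0,0,0],[0,0,0],[0,0,0],[0,0,0],[0,0,0],[0,0,0],[0,0,0]],"turn":[0,0,0,0,0,0,0,0],"claw":[0.05,0.05,0.05,0.05,0.05,0.05,0.05,0.05]}'
python3 look.py w8 knob mark && python3 -c "
from cell import manip
print(manip.sign_off())"
```

```text
clock: 18.2
eef_pos: [482.0, -252.9, 231.7]
eef_rot: [3.14, 0.001, 1.367]
wrist_force: [4.5, -6.6, -5.1]
finger_gap: 17.2
finger_force: 40.0
18.2 [ 482.  -252.9  231.7] [3.1 0.  1.4] 17.240882511911902
knob 0.92 [254.2 238.4] med [ 482.7 -245.7   47.3] ztop 75.11867906997284 circle ((481.9612121582031, -252.0978546142578), 8.677949905395508) mean [ 482.1 -251.3   74.7]
mark 0.81 [193.4 227.6] med [ 447.  -243.4   23.7] ztop 24.652132980274214 circle ((447.0395202636719, -245.6422576904297), 7.198310852050781) mean [ 446.6 -245.    23.9]
the job is handed in; nothing more can be done
None
```

The job is handed in at about 18 s of the 51 s: the tape roll is seated on the platter and released, and the gripper is holding the brake slide at 40 N with its pointer measured within about 1 mm of the middle of the green mark; no verdict came back.

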